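# Put the seasoning kit back in its caddy

## Robot

A 7-joint arm with a two-finger parallel gripper is mounted at the origin on a cart in front of the work surface, level with it; the furniture and walls round the work are solid. World frame = base frame: x ahead of the robot, y to its left, z up, the work surface at z = 0. Lengths are in m, angles in rad, forces in N, time in s.
With the tool pointing down it reaches from about 0.425 to 0.925 m from the base axis. Payload 6.8 kg.
Tool frame: the origin (TCP) lies midway between the tips of the shut fingers; the grasp point (between the pads) lies r.grip_point_offset behind it (r.grip_point_offset is the distance from the TCP to the grasp point, in m); z points along the fingers, y is the line along which they close (so a half turn about z gives the same grasp; the last joint's range is limited). The gripper opens to 85 mm and grips with 20 to 120 N. Pads are 22 mm wide; open, the fingers measure 114 mm over their backs; the gripper's body (76 mm by 85 mm) begins 54 mm behind the grasp point. The pads swing forward as they close: fully open they stand 13 mm farther back than shut.
Start: joints at [-1.243, 0.477, 0.022, 1.555, -0.011, 1.109, -0.083], TCP at [0.285, 0.612, 0.231] pointing down, gripper open.
Joint ranges: [-2.96, 2.96], [-0.34, 2.1], [-1.41, 1.46], [0.24, 2.44], [-1.37, 4.51], [0.17, 1.92], [-2.96, 2.96]. Speed limits (rad/s): [2.39, 2.39, 3.14, 3.14, 3.14, 3.14, 3.14].

## Interface

Orientations are given as a rotation vector (axis times angle).
In Python, from bench import r gives the robot as it stands. The module is installed in compiled form; this text tells all that it offers.
- The arm moves only by the shell command python3 -m crank 'ROWS' [FORCE]. ROWS is JSON, a list of rows, each a list of 5 numbers: the shift along the world's x, y, z in units of 200 mm (1.0 is 200 mm), then the turn about the world's z in units of 45 degrees (1.0 is 45 degrees), then the opening, from -1 (shut) to 1 (fully open). In form: [[dx, dy, dz, turn, jaw], ...]. A call has 1 to 8 rows; each row shifts and turns the commanded pose from where the row before left it; what a row does not reach is not made up. A row lasts 1/12 s, in which the tool goes at most 41.7 mm and 7.16 degrees, less where a joint would pass 70% of its speed; a pose out of reach is approached as far as the arm can. A call with a number of a shift or a turn outside -1 to 1 is refused whole. A call with a gripper value outside its range is refused whole. The fingers move at their own pace and stop on an object; FORCE is the grip in N (left out, the last holds). Time passes only in rows, so rows that do not move let the fingers close. It gives the time, the measured TCP pose, the force, the opening and the grip force at its end, in the units of the state.
- r.get_obs(): the state, without advancing time (a new reading comes with each control period).
- r.grab_frame(name): name is "side" or "top"; returns the picture (420x560x3 uint8, blue, green, red); there is no depth.
- r.camera_model(name): a dict with "fx", "fy", "cx", "cy" (pixels), "distortion" ([k1, k2, p1, p2, k3] as OpenCV has them; the pictures are not rectified), "R" (3x3) and "t" (3): a world point X has camera coordinates R X + t. Camera axes: x right, y down, z forward; pixel columns grow to the right and rows downward; lengths in m; the calibration is good to about 2 mm. A picture is of the moment at which its call begins. camera_model takes no time and is no camera call.
- r.hand_in(): hands the job in; it is judged then, once.
The state is a dict: "clock": time; "joints": joint angles; "qvel": joint speeds; "tau": joint torques, N m; "tcp_pos": TCP position; "orientation": TCP orientation; "contact_force": force on the tool from outside, world axes, zero at the start; "moment": the same for the moment, N m; "grip_width": finger opening in m; "gripper_force": force on a finger pad.
Only numpy, scipy, OpenCV 4.12 (cv2) and the standard library are available. Lean on these libraries where they do the work, as an engineer would, in place of code of your own. Each camera call takes 0.05 s, during which the arm holds its last target. There are 200 camera calls.

## Task

Put the seasoning kit away in its wooden caddy: nest the three black-footed steel measuring cups in the big well, largest first, each smaller one inside the one before, and stand the glass shaker upright in the small well. The look-alikes that do not belong to the kit (the bottomless pastry cutter ring, the tall plain steel cup, the spice jar and the tea light) stay where they are.

Things in the scene. Friction and masses are not known exactly. Their poses are not given: they have to be found in the camera images.
- caddy: low fixed block of light wood, 94 x 166 mm, 30 mm high. Origin under its centre on the worktop; long side along its y axis, z up; any yaw. Two round wells, open upwards, 20 mm deep, floors 10 mm above the worktop: big well for the cups, 67 mm across, centre at x = 0, y = +34 mm of the caddy's frame; small well for the shaker, 50 mm across, centre at x = 0, y = -44 mm
- cup_large: largest measuring cup: open upright round steel cup, no handle, on a thick black foot; rim 66 mm across, 52 mm high, foot 58 mm across, inner floor 14 mm above the underside; inside 60 mm across at the rim, 52 mm at the floor; top 18 mm of the wall straight, below tapered. 70 g. Origin at the centre of the underside, z up
- cup_medium: middle measuring cup, same make: rim 53 mm across, 51 mm high, foot 45 mm across, inner floor 14 mm above the underside; inside 47 mm across at the rim, 39 mm at the floor; top 18 mm straight. 70 g. Origin at the centre of the underside. Nested, its underside is 14 mm above the large cup's underside and its rim 13 mm above that cup's rim
- cup_small: smallest measuring cup, same make: rim 41 mm across, 50 mm high, foot 33 mm across; top 18 mm straight. 70 g. Origin at the centre of the underside. Nested, its underside is 14 mm above the middle cup's underside and its rim 13 mm above that cup's rim
- shaker: glass salt shaker with a domed grey top with holes, 44 mm across and 90 mm high; the body is 44 mm across up to 74 mm, the dome above narrows to 34 mm. About 100 g. Origin at the centre of the underside, z up
- cutter_ring: look-alike, to be left: plain steel pastry cutter ring without bottom or black foot, 53 mm across, 45 mm high. Origin at the centre of its lower edge
- spice_jar: look-alike, to be left: straight spice jar with a flat dark screw cap, 44 mm across, 105 mm high. Origin at the centre of the underside
- tea_light: look-alike, to be left: tea light candle in a low metal cup, 38 mm across, 15 mm high. Origin at the centre of the underside
- steel_cup: look-alike, to be left: tall plain steel drinking cup without foot, 74 mm across the rim, 99 mm high. Origin at the centre of the underside
Mind the look-alikes: they are no part of the job. What is shaped like the shaker but green is not meant.

How it is judged:
On the way, in this order (a step that is already met when the one before it is completed fails the run):
1. the largest cup stands in the big well (x of cup_large in the frame of caddy between -0.008 and 0.008 m and y of cup_large in the frame of caddy between 0.026 and 0.042 m and z of cup_large in the frame of caddy between 0.005 and 0.015 m and linear speed of cup_large below 0.03 m/s and angle between cup_large's own z axis and vertical below 0.12 rad), for 0.2 s.
2. the middle cup is nested in the largest (all of step 1 and horizontal distance between cup_medium and cup_large below 0.008 m and z of cup_medium in the frame of cup_large between 0.009 and 0.019 m and linear speed of cup_medium below 0.03 m/s and angle between cup_medium's own z axis and vertical below 0.12 rad), for 0.2 s.
3. the smallest cup is nested in the middle one (all of step 2 and horizontal distance between cup_small and cup_medium below 0.008 m and z of cup_small in the frame of cup_medium between 0.009 and 0.019 m and linear speed of cup_small below 0.03 m/s and angle between cup_small's own z axis and vertical below 0.12 rad), for 0.2 s.
At the end, for the whole second after the job is handed in: Largest cup on the floor of the big well, middle cup on the floor of the largest, smallest on the floor of the middle one, shaker on the floor of the small well: axes within 8 mm, heights within 5 mm of seated, all four upright within 7 degrees, released and at rest (all of step 3 and x of shaker in the frame of caddy between -0.008 and 0.008 m and y of shaker in the frame of caddy between -0.052 and -0.036 m and z of shaker in the frame of caddy between 0.005 and 0.015 m and linear speed of shaker below 0.03 m/s and angle between shaker's own z axis and vertical below 0.12 rad); the robot touches nothing.
It fails at once if the pastry cutter ring is displaced by more than 40 mm or knocked over (distance of cutter_ring from where it was at the start of the episode above 0.04 m or angle between cutter_ring's own z axis and vertical above 0.5 rad).
It fails at once if the spice jar is displaced by more than 40 mm or knocked over (distance of spice_jar from where it was at the start of the episode above 0.04 m or angle between spice_jar's own z axis and vertical above 0.5 rad).
It fails at once if the tea light is displaced by more than 40 mm or knocked over (distance of tea_light from where it was at the start of the episode above 0.04 m or angle between tea_light's own z axis and vertical above 0.5 rad).
It fails at once if the tall steel cup is displaced by more than 40 mm or knocked over (distance of steel_cup from where it was at the start of the episode above 0.04 m or angle between steel_cup's own z axis and vertical above 0.5 rad).
It also fails if it takes over 96 s, if anything falls off the work surface, if the arm or the gripper's body presses on something with over 40 N, if the wrist force passes 120 N, or if a joint passes its speed limit or range.

## Working session

There is one attempt and no reset: what is moved stays moved. The work goes in short steps, Python scripts to look and compute and a shell command to move; the robot and the scene stay as the last step left them, time stands still between calls to the robot, and variables do not carry over. Pictures are saved under pics/ and viewed, at most 14 in all, crops included, and the job is handed in when it is done.

```bash
mkdir -p pics; python3 - <<'E'
from bench import r
import cv2,numpy as np
for n in("side","top"):
    im=r.grab_frame(n); cv2.imwrite(f"pics/{n}0.png",im)
    m=r.camera_model(n); R=np.array(m["R"]);print(n,m["fx"],m["fy"],m["cx"],m["cy"],m["distortion"],(-R.T@np.array(m["t"])).round(3),R[2].round(3))
o=r.get_obs();print(o,r.grip_point_offset)
E
```

```text
side 472.30182628275014 472.30182628275014 283.4403078611853 210.66488181830422 [-0.12385055  0.          0.          0.          0.        ] [0.583 0.86  0.821] [ 0.007 -0.75  -0.661]
top 527.7321642885826 527.7321642885826 274.49992782328377 218.7794841710467 [-0.1328125  0.         0.         0.         0.       ] [0.499 0.011 1.166] [ 0.067 -0.008 -0.998]
{'clock': 0.1, 'joints': array([-1.24311865,  0.47772626,  0.02233645,  1.55633841, -0.01150211,
        1.10929632, -0.08309455]), 'qvel': array([-0.00198834, -0.00046484, -0.00105407, -0.00187898, -0.00030425,
       -0.00193912, -0.00135611]), 'tau': array([ 4.98028414e-03, -5.97753024e+01,  1.61396150e+00, -2.81949162e+01,
        1.29245516e-02,  4.91947125e-03, -3.98161035e-05]), 'tcp_pos': array([0.28471085, 0.61143546, 0.23042288]), 'orientation': array([-6.79015706e-01, -3.06708597e+00,  2.54823098e-03]), 'contact_force': array([-0.30433019,  0.81597112,  0.68302379]), 'moment': array([-0.00220481,  0.02099178,  0.01011478]), 'gripper_force': 0.0, 'grip_width': 0.08564800589905303} 0.0187
```

View pics/side0.png

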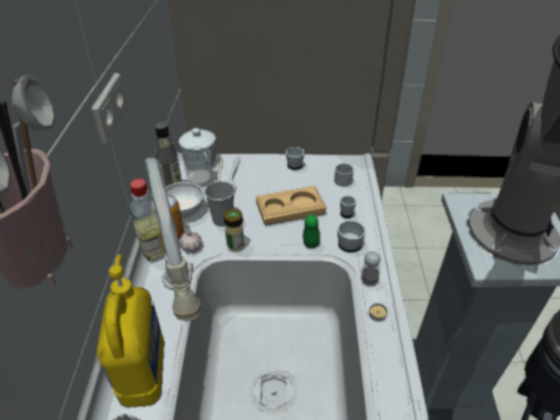

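View pics/top0.png

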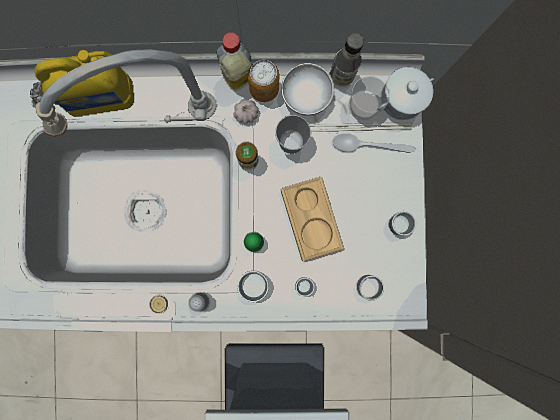

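Candidates: medium cup or ring at top (370,287) / side (344,174), and top (402,224) / side (295,157). The large cup is at top (254,287), the small at (305,287) and the shaker at (199,302). The look-alikes are green (254,241), jar (247,155), tea light (159,303) and steel cup (292,135). I'll check the choice in one close crop.

```bash
cat > h.py <<'E'
from bench import r
import cv2,numpy as np
def ray(n,uv):
    m=r.camera_model(n);K=np.array([[m["fx"],0,m["cx"]],[0,m["fy"],m["cy"]],[0,0,1]])
    R=np.array(m["R"]);t=np.array(m["t"])
    p=cv2.undistortPoints(np.array(uv,float).reshape(-1,1,2),K,np.array(m["distortion"])).reshape(-1,2)
    return -R.T@t,np.c_[p,np.ones(len(p))]@R
def plane(n,uv,z):
    c,d=ray(n,uv);return c+d*((z-c[2])/d[:,2])[:,None]
def tri(a,b):
    c1,d1=ray("top",a);c2,d2=ray("side",b);out=[]
    for u,v in zip(d1,d2):
        s=np.linalg.lstsq(np.c_[u,-v],c2-c1,rcond=None)[0]
        p,q=c1+s[0]*u,c2+s[1]*v;out.append([*((p+q)/2),np.linalg.norm(p-q)])
    return np.array(out)
def px(n,X):
    m=r.camera_model(n);K=np.array([[m["fx"],0,m["cx"]],[0,m["fy"],m["cy"]],[0,0,1]])
    return cv2.projectPoints(np.array(X,float).reshape(-1,1,3),cv2.Rodrigues(np.array(m["R"]))[0],np.array(m["t"]),K,np.array(m["distortion"]))[0].reshape(-1,2)
E
python3 - <<'E'
import cv2,numpy as np
s=cv2.imread("pics/side0.png");t=cv2.imread("pics/top0.png")
def c(i,u,v,h=22):return cv2.resize(i[v-h:v+h,u-h:u+h],(260,260),interpolation=cv2.INTER_CUBIC)
cv2.imwrite("pics/crop1.png",np.vstack([np.hstack([c(t,370,287),c(t,402,224),c(t,254,287)]),np.hstack([c(s,344,174),c(s,295,157),c(s,350,235)])]))
E
```

```text
(no output)
```

View pics/crop1.png

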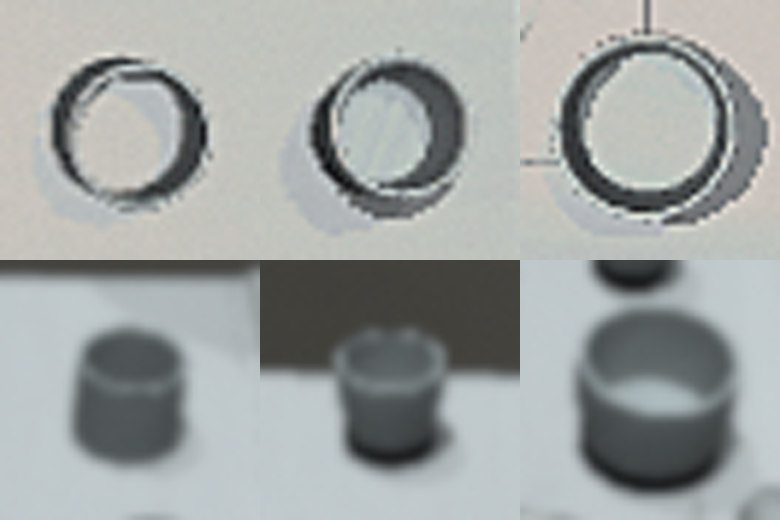

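Top (402,224) / side (295,157) tapers and has a black foot, so it is the medium cup. The one at (370,287) is straight and bottomless, so it is the ring. Next I'll locate the rims and wells.

```bash
cat > m.py <<'E'
from h import *
import cv2
def hough(im,u,v,rad,h=26,S=8):
    u,v=int(u),int(v)
    g=cv2.resize(cv2.cvtColor(im[v-h:v+h,u-h:u+h],6),None,fx=S,fy=S,interpolation=cv2.INTER_CUBIC)
    g=cv2.GaussianBlur(g,(0,0),3)
    c=cv2.HoughCircles(g,cv2.HOUGH_GRADIENT_ALT,1.5,20,param1=120,param2=.6,minRadius=int((rad-1.6)*S),maxRadius=int((rad+1.6)*S))
    return [] if c is None else [((a[0]+.5)/S-.5+u-h,(a[1]+.5)/S-.5+v-h,a[2]/S) for a in c[0][:4]]
E
python3 - <<'E'
from m import *
t=cv2.imread("pics/top0.png");s=cv2.imread("pics/side0.png");vis=cv2.resize(t[130:320,180:420],None,fx=3,fy=3,interpolation=cv2.INTER_CUBIC)
for n,u,v,d,z in[("large",254,287,66,.052),("small",305,287,41,.05),("medium",402,224,53,.051),("ring",370,287,53,.045),("big",317,234,67,.03),("smallw",307,199,50,.03),("shaker",199,302,44,.074)]:
    for c in hough(t,u,v,d/2*.528/(1.166-z)):
        print(n,np.round(c,1),plane("top",[c[:2]],z).round(4)[0,:2],"side px",px("side",plane("top",[c[:2]],z)).round(1))
        cv2.circle(vis,(int((c[0]-180)*3+1),int((c[1]-130)*3+1)),int(c[2]*3),(0,0,255),1)
# caddy wood masks
for nm,im in(("top",t),("side",s)):
    hsv=cv2.cvtColor(im,40);k=cv2.inRange(hsv,(8,60,90),(25,255,255))
    cs=max([c for c in cv2.findContours(k,0,2)[0] if (240<cv2.moments(c)['m10']/max(1,cv2.moments(c)['m00'])<350)],key=cv2.contourArea)
    b=cv2.minAreaRect(cs);print(nm,cv2.contourArea(cs),np.round(cv2.boxPoints(b),1).tolist(),cv2.approxPolyDP(cs,4,True).reshape(-1,2).tolist())
    if nm=="top":
        P=plane("top",cv2.boxPoints(b),.03);print(P.round(3))
cv2.imwrite("pics/vis1.png",np.vstack([vis,]))
sv=cv2.resize(s[140:300,240:420],None,fx=4,fy=4,interpolation=cv2.INTER_CUBIC)[:600,:]
cv2.imwrite("pics/side1.png",sv[:600])
E
```

```text
large [252.5 286.6  14.8] [0.4305 0.0484] side px [[351.2 228.1]]
large [257.9 286.4  15. ] [0.4308 0.0369] side px [[350.6 224.8]]
small [304.2 286.4   8.5] [ 0.4301 -0.0606] side px [[347.1 199.2]]
small [304.2 286.4  10.2] [ 0.4301 -0.0606] side px [[347.1 199.2]]
medium [403.3 223.1  11.7] [ 0.5629 -0.274 ] side px [[294.4 151. ]]
ring [370.  286.8  11.3] [ 0.4277 -0.2012] side px [[343.2 168.1]]
big [317.  233.8  15.7] [ 0.5418 -0.0903] side px [[302.8 197.4]]
top 3136.0 [[280.1000061035156, 188.39999389648438], [321.1000061035156, 175.8000030517578], [343.5, 248.5], [302.5, 261.1000061035156]] [[321, 177], [281, 189], [303, 260], [343, 248]]
[[ 0.641 -0.011  0.03 ]
 [ 0.668 -0.101  0.03 ]
 [ 0.51  -0.147  0.03 ]
 [ 0.483 -0.058  0.03 ]]
side 1584.5 [[255.6999969482422, 196.10000610351562], [320.70001220703125, 184.0], [325.8999938964844, 211.6999969482422], [260.8999938964844, 223.8000030517578]] [[325, 207], [313, 186], [257, 196], [265, 223], [324, 212]]
```

View pics/vis1.png

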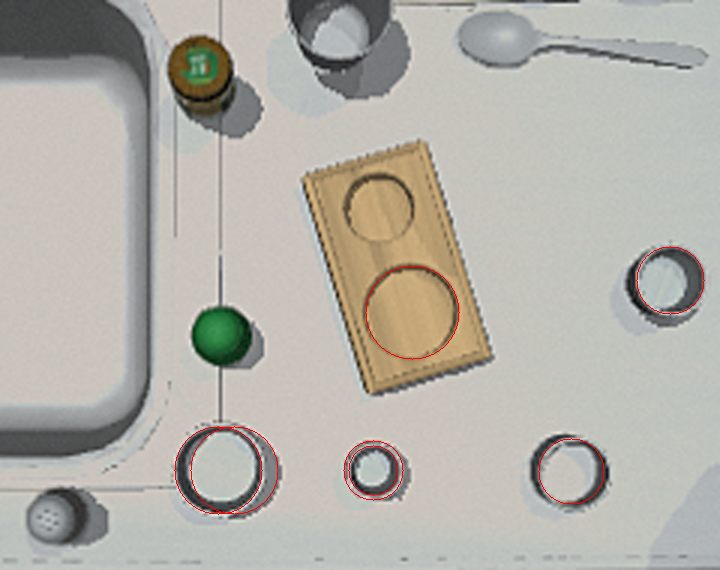

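View pics/side1.png

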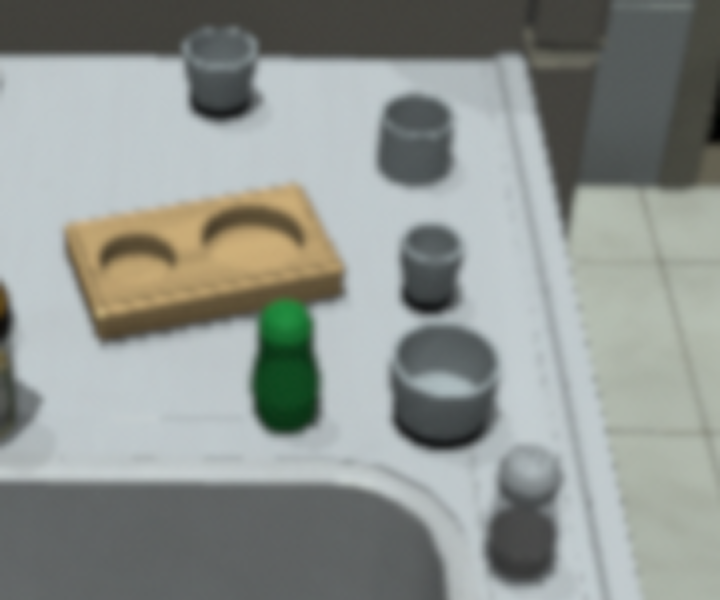

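The circles sit on the rims: large (252.5,286.6), small (304,286.4), medium (403,223), big well (317,234). The small well is at about (306,199) and the shaker dome at about (198.5,301.7). Next I'll triangulate these with the side readings.

```bash
python3 - <<'E'
from h import *
N=["large","small","medium","big","smallw","shakerdome","green"]
T=[(252.5,286.6),(304.2,286.4),(403.3,223.1),(317,233.8),(306,199),(198.3,301.7),(253.7,241.5)]
S=[(350.9,230.8),(348,200.5),(295,151.5),(303.3,199.3),(274.5,206),(372.5,256),(311.5,221)]
for n,a in zip(N,tri(T,S)):print(n,a.round(4),"r",np.hypot(*a[:2]).round(3))
print(plane("top",[(306,199)],.03),plane("top",[(198.3,301.7)],.085))
print(plane("side",[(370.2,279.5)],0),plane("side",[(350.5,245)],0),plane("side",[(295,165)],0),plane("side",[(347.5,213)],0))
E
```

```text
large [4.302e-01 4.860e-02 4.350e-02 3.000e-04] r 0.433
small [ 0.4287 -0.0606  0.0458  0.0025] r 0.433
medium [ 0.5621 -0.2744  0.0491  0.0018] r 0.625
big [ 0.5412 -0.0908  0.0232  0.0018] r 0.549
smallw [ 0.6169 -0.0678  0.0191  0.003 ] r 0.621
shakerdome [0.3991 0.1598 0.0751 0.0041] r 0.43
green [5.251e-01 4.490e-02 7.080e-02 4.000e-04] r 0.527
[[ 0.61732611 -0.06719799  0.03      ]] [[0.40200134 0.15810413 0.085     ]]
[[0.392735   0.16248487 0.        ]] [[0.42750561 0.05316912 0.        ]] [[ 0.56029741 -0.2756619   0.        ]] [[ 0.42428905 -0.06406745  0.        ]]
```

```bash
python3 -m crank '[[0.045,-0.176,0,0.14,1],[0.045,-0.176,0,0.14,1],[0.045,-0.176,0,0.14,1],[0.045,-0.176,0,0.135,1],[0.045,-0.176,0,0,1],[0.045,-0.176,0,0,1],[0.045,-0.176,0,0,1],[0.045,-0.176,0,0,1]]' 30
python3 -m crank '[[0.045,-0.176,0,0,1],[0.045,-0.176,0,0,1],[0.045,-0.176,0,0,1],[0.045,-0.176,0,0,1],[0.045,-0.176,0,0,1],[0.045,-0.176,0,0,1],[0.045,-0.176,0,0,1],[0.045,-0.176,0,0,1]]'
python3 -m crank '[[0,0,-0.1,0,1],[0,0,-0.1,0,1],[0,0,-0.1,0,1],[0,0,0,0,1],[0,0,0,0,1]]'
```

```text
clock: 0.77
tcp_pos: [0.3569, 0.3283, 0.231]
orientation: [0.0, -3.141, 0.001]
contact_force: [0.8, 0.4, 0.9]
grip_width: 0.0855
gripper_force: 0.0
clock: 1.43
tcp_pos: [0.4287, 0.0469, 0.2313]
orientation: [0.0, -3.141, -0.0]
contact_force: [0.1, 0.4, 0.2]
grip_width: 0.0852
gripper_force: 0.0
clock: 1.85
tcp_pos: [0.4281, 0.0485, 0.1708]
orientation: [-0.0, -3.139, 0.002]
contact_force: [-0.4, 0.1, 0.4]
grip_width: 0.0852
gripper_force: 0.0
```

```bash
python3 -m crank '[[0.01,0,-0.15,0,1],[0,0,-0.15,0,1],[0,0,-0.15,0,1],[0,0,-0.12,0,1],[0,0,-0.1,0,1],[0,0,-0.075,0,1],[0,0,0,0,1]]'
python3 -m crank '[[0,0,0,0,0],[0,0,0,0,-0.4],[0,0,0,0,-0.4],[0,0,0,0,-0.4],[0,0,0,0,-0.4],[0,0,0,0,-0.4],[0,0,0,0,-0.4]]' 30
```

```text
clock: 2.43
tcp_pos: [0.4304, 0.049, 0.0211]
orientation: [0.001, -3.139, 0.001]
contact_force: [0.1, -0.3, -0.1]
grip_width: 0.0853
gripper_force: 0.0
clock: 3.02
tcp_pos: [0.4322, 0.0491, 0.0239]
orientation: [-0.0, 3.139, 0.002]
contact_force: [-1.1, -0.0, 8.4]
grip_width: 0.0642
gripper_force: 33.9
```

```bash
python3 -m crank '[[0,0,0.1,0,-0.4],[0,0,0.2,0,-0.4],[0,0,0.2,0,-0.4],[0,0,0,0,-0.4],[0,0,0,0,-0.4]]'
cat > look.py <<'E'
import sys
from h import *
k,X=sys.argv[1],[float(a) for a in sys.argv[2:5]]
o=[]
for n in("top","side"):
    im=r.grab_frame(n);cv2.imwrite(f"pics/{k}_{n}.png",im)
    u,v=px(n,[X])[0].astype(int);h=40
    u=max(h,min(u,560-h));v=max(h,min(v,420-h))
    o.append(cv2.resize(im[v-h:v+h,u-h:u+h],(400,400),interpolation=cv2.INTER_CUBIC));print(n,"crop origin",u-h,v-h,"scale 5")
cv2.imwrite(f"pics/{k}.png",np.hstack(o))
E
python3 look.py g1 .43 .048 .12
```

```text
clock: 3.43
tcp_pos: [0.4331, 0.0495, 0.1253]
orientation: [-0.0, 3.135, 0.004]
contact_force: [-0.9, -1.1, -1.1]
grip_width: 0.0639
gripper_force: 34.1
top crop origin 211 248 scale 5
side crop origin 314 166 scale 5
```

View pics/g1.png

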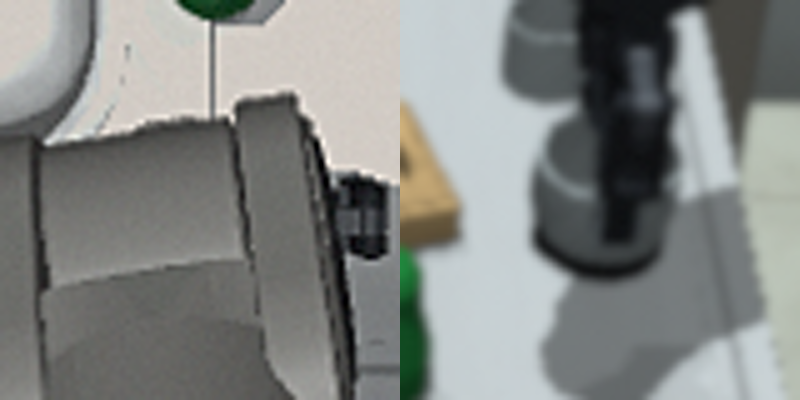

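The cup is held; in the side crop its foot is centred near (600,250). I'll check its x offset in the grip, then carry it over.

```bash
python3 -c "
from h import *
print(plane('side',[(353.5,215.5)],.1014),plane('side',[(354.6,199)],.1534))"
python3 -m crank '[[0,-0.1,0.1,0,-0.4],[0.05,-0.14,0.05,0,-0.4],[0.1,-0.14,0,0,-0.4],[0.1,-0.12,0,0,-0.4],[0.1,-0.1,0,0,-0.4],[0.1,-0.07,0,0,-0.4],[0.095,-0.03,0,0,-0.4],[0,0,0,0,-0.4]]'
```

```text
[[0.43093222 0.05844719 0.1014    ]] [[0.434019   0.06185109 0.1534    ]]
clock: 4.2
tcp_pos: [0.5423, -0.0932, 0.1509]
orientation: [0.003, 3.142, -0.003]
contact_force: [1.2, -0.6, -1.1]
grip_width: 0.0642
gripper_force: 34.1
```

```bash
python3 -m crank '[[0,0.01,-0.1,0,-0.4],[0,0,-0.15,0,-0.4],[0,0,-0.1,0,-0.4],[0,0,-0.05,0,-0.4],[0,0,0,0,-0.4],[0,0,0,0,-0.4]]'
python3 look.py p1 .542 -.09 .06
```

```text
clock: 4.7
tcp_pos: [0.5392, -0.0892, 0.0718]
orientation: [0.0, -3.14, 0.0]
contact_force: [0.8, -0.1, -0.8]
grip_width: 0.0644
gripper_force: 34.1
top crop origin 278 193 scale 5
side crop origin 263 148 scale 5
```

View pics/p1.png

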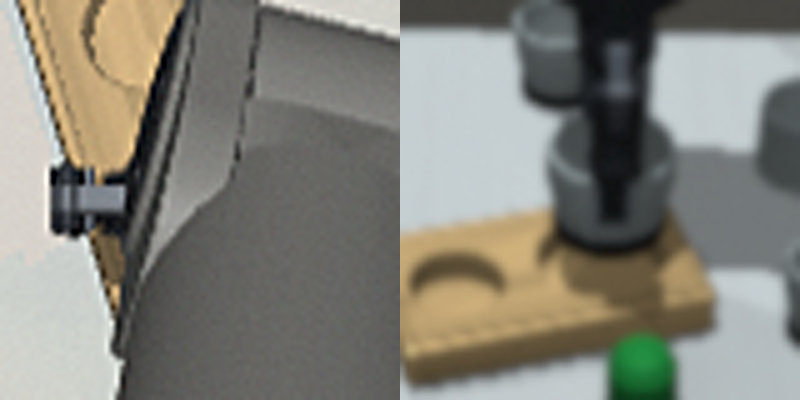

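```bash
python3 -c "
from h import *
print(plane('side',[(305.2,194)],.048),plane('side',[(303.3,199.3)],.03))"
python3 -m crank '[[0.012,-0.005,-0.05,0,-0.4],[0,0,-0.05,0,-0.4],[0,0,-0.03,0,-0.4],[0,0,0,0,-0.4],[0,0,0,0,-0.4]]'
```

```text
[[ 0.53630116 -0.08243623  0.048     ]] [[ 0.54067494 -0.08255871  0.03      ]]
clock: 5.22
tcp_pos: [0.5418, -0.0903, 0.0457]
orientation: [-0.0, -3.14, -0.0]
contact_force: [-0.5, 0.0, -1.3]
grip_width: 0.0642
gripper_force: 34.1
```

```bash
python3 -m crank '[[0.006,0,-0.02,0,-0.4],[0,0,-0.02,0,-0.4],[0,0,-0.01,0,-0.4],[0,0,0,0,-0.4],[0,0,0,0,-0.4]]'
```

```text
clock: 5.63
tcp_pos: [0.5434, -0.0903, 0.0362]
orientation: [0.0, -3.141, -0.0]
contact_force: [0.4, -0.1, -0.3]
grip_width: 0.0639
gripper_force: 34.1
```

```bash
python3 -m crank '[[0,0,-0.01,0,-0.4],[0,0,0,0,-0.4],[0,0,0,0,0.7],[0,0,0,0,1],[0,0,0,0,1],[0,0,0,0,1]]'
python3 -m crank '[[0,0,0.1,0,1],[0,0,0.2,0,1],[0,0,0.2,0,1],[0,0,0.1,0,1],[-0.05,-0.15,0,0,1],[0,-0.18,0,0,1],[0,-0.18,0,0,1],[0,0,0,0,1]]'
python3 look.py p2 .542 -.09 .06
```

```text
clock: 6.13
tcp_pos: [0.5437, -0.0903, 0.0345]
orientation: [-0.0, 3.141, 0.0]
contact_force: [0.1, -0.0, -0.3]
grip_width: 0.0855
gripper_force: 0.0
clock: 6.8
tcp_pos: [0.5322, -0.2009, 0.1554]
orientation: [0.015, 3.14, -0.008]
contact_force: [-1.4, -0.9, 0.3]
grip_width: 0.0855
gripper_force: 0.0
top crop origin 278 193 scale 5
side crop origin 263 148 scale 5
```

View pics/p2.png

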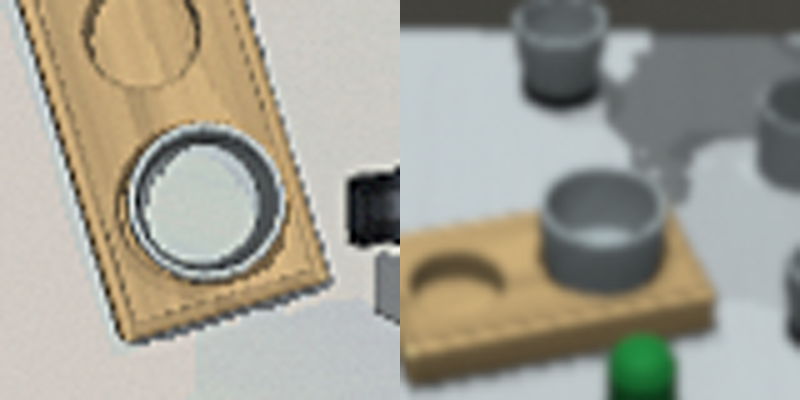

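The large cup is seated upright, rim centre at crop (206,202). Next is the medium cup.

```bash
python3 -c "
from h import *
print(plane('top',[(318.8,233.0)],.062))"
python3 -m crank '[[0.05,-0.12,0,0,1],[0.05,-0.12,0,0,1],[0.05,-0.12,0,0,1],[0,0,0,0,1],[0,0,0,0,1]]'
```

```text
[[ 0.54227277 -0.09124424  0.062     ]]
clock: 7.32
tcp_pos: [0.5638, -0.2641, 0.1539]
orientation: [-0.001, -3.141, -0.0]
contact_force: [0.6, 0.2, -0.0]
grip_width: 0.0854
gripper_force: 0.0
```

```bash
python3 -m crank '[[-0.005,-0.05,-0.1,0,1],[0,0,-0.15,0,1],[0,0,-0.15,0,1],[0,0,-0.12,0,1],[0,0,-0.055,0,1],[0,0,0,0,1],[0,0,0,0,1]]'
python3 -m crank '[[0,0,0,0,0],[0,0,0,0,-0.5],[0,0,0,0,-0.5],[0,0,0,0,-0.5],[0,0,0,0,-0.5],[0,0,0,0,-0.5],[0,0,0,0,-0.5],[0,0,0,0,-0.5]]' 40
```

```text
clock: 7.9
tcp_pos: [0.5628, -0.2731, 0.0395]
orientation: [0.002, -3.141, -0.001]
contact_force: [0.3, -0.4, 1.0]
grip_width: 0.0854
gripper_force: 0.0
clock: 8.57
tcp_pos: [0.5636, -0.2745, 0.0412]
orientation: [0.0, 3.139, -0.0]
contact_force: [-1.7, 1.8, 7.7]
grip_width: 0.0504
gripper_force: 40.6
```

```bash
python3 -m crank '[[0,0,0.1,0,-0.5],[0,0,0.2,0,-0.5],[0,0,0.2,0,-0.5],[0,0,0.1,0,-0.5],[0,0.1,0,0,-0.5],[0,0.1,0,0,-0.5],[0,0,0,0,-0.5],[0,0,0,0,-0.5]]'
python3 look.py g2 .563 -.234 .14
```

```text
clock: 9.23
tcp_pos: [0.563, -0.2328, 0.16]
orientation: [-0.004, 3.141, 0.001]
contact_force: [-0.7, 0.1, -1.2]
grip_width: 0.0499
gripper_force: 42.4
top crop origin 354 180 scale 5
side crop origin 255 91 scale 5
```

View pics/g2.png

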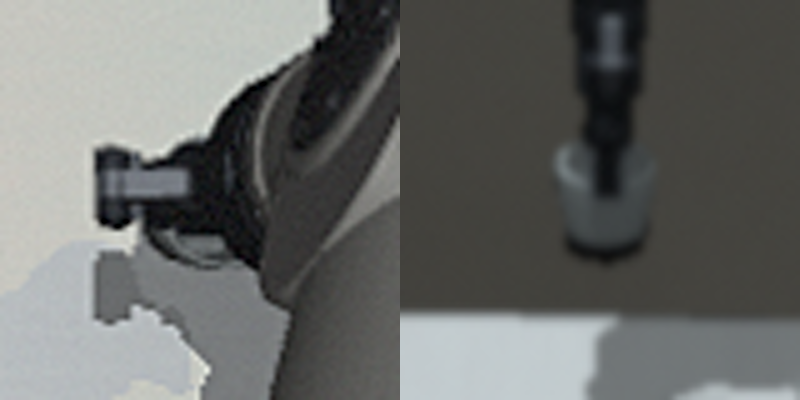

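Medium cup is held centred (crop foot 604,245).

```bash
python3 -m crank '[[-0.02,0.14,0,0,-0.5],[-0.03,0.15,0,0,-0.5],[-0.03,0.15,0,0,-0.5],[-0.025,0.15,0,0,-0.5],[0,0.11,0,0,-0.5],[0,0,-0.1,0,-0.5],[0,0,-0.1,0,-0.5],[0,0,0,0,-0.5]]'
python3 -m crank '[[0,0,0,0,-0.5],[0,0,0,0,-0.5]]'
```

```text
clock: 10.0
tcp_pos: [0.5393, -0.0945, 0.1165]
orientation: [-0.0, -3.136, 0.001]
contact_force: [-0.8, -0.3, -1.1]
grip_width: 0.0502
gripper_force: 42.4
clock: 10.17
tcp_pos: [0.542, -0.0956, 0.1201]
orientation: [0.003, 3.141, -0.001]
contact_force: [0.2, -0.6, -0.8]
grip_width: 0.0505
gripper_force: 42.4
```

```bash
python3 -m crank '[[0,0.022,-0.08,0,-0.5],[0,0,-0.08,0,-0.5],[0,0,-0.06,0,-0.5],[0,0,-0.02,0,-0.5],[0,0,0,0,-0.5],[0,0,0,0,-0.5]]'
```

```text
clock: 10.67
tcp_pos: [0.542, -0.0904, 0.0719]
orientation: [0.001, 3.141, -0.0]
contact_force: [-0.4, 0.1, -1.3]
grip_width: 0.05
gripper_force: 42.4
```

```bash
python3 -m crank '[[0,0,-0.015,0,-0.5],[0,0,-0.01,0,-0.5],[0,0,0,0,-0.5],[0,0,0,0,-0.5]]'
```

```text
clock: 11.0
tcp_pos: [0.5416, -0.0899, 0.0665]
orientation: [-0.0, 3.141, 0.0]
contact_force: [0.5, -0.3, -1.6]
grip_width: 0.05
gripper_force: 42.4
```

```bash
python3 -m crank '[[0,0,0,0,-0.1],[0,0,0,0,0.5],[0,0,0,0,1],[0,0,0,0,1],[0,0,0,0,1]]'
python3 -m crank '[[0,0,0.1,0,1],[0,0,0.2,0,1],[0,0,0.2,0,1],[-0.12,0.02,0,0,1],[-0.14,0.04,0,0,1],[-0.14,0.04,0,0,1],[-0.14,0.04,0,0,1],[0,0,0,0,1]]'
python3 -m crank '[[0,0,0,0,1],[0,0,0,0,1]]'
python3 look.py p3 .542 -.09 .06
```

```text
clock: 11.42
tcp_pos: [0.5417, -0.0899, 0.0664]
orientation: [-0.0, 3.141, 0.0]
contact_force: [0.2, -0.9, -0.8]
grip_width: 0.0852
gripper_force: 0.0
clock: 12.08
tcp_pos: [0.4276, -0.0609, 0.1654]
orientation: [0.001, -3.136, -0.003]
contact_force: [-1.1, -0.2, -1.3]
grip_width: 0.0853
gripper_force: 0.0
clock: 12.25
tcp_pos: [0.4345, -0.0619, 0.1668]
orientation: [-0.0, 3.14, 0.0]
contact_force: [-0.2, -0.1, 0.6]
grip_width: 0.0852
gripper_force: 0.0
top crop origin 278 193 scale 5
side crop origin 263 148 scale 5
```

View pics/p3.png

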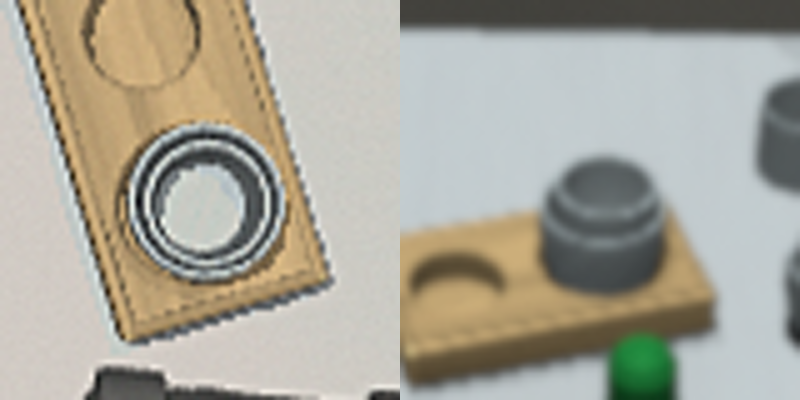

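Medium is nested, concentric. Now the small cup.

```bash
python3 -m crank '[[-0.025,0.006,-0.1,0,1],[0,0,-0.15,0,1],[0,0,-0.15,0,1],[0,0,-0.15,0,1],[0,0,-0.08,0,1],[0,0,-0.01,0,1],[0,0,0,0,1],[0,0,0,0,1]]'
```

```text
clock: 13.02
tcp_pos: [0.4296, -0.061, 0.0389]
orientation: [0.001, 3.141, -0.0]
contact_force: [0.4, -0.7, -0.3]
grip_width: 0.0852
gripper_force: 0.0
```

```bash
python3 -m crank '[[0,0,0,0,0],[0,0,0,0,-0.7],[0,0,0,0,-0.7],[0,0,0,0,-0.7],[0,0,0,0,-0.7],[0,0,0,0,-0.7],[0,0,0,0,-0.7],[0,0,0,0,-0.7]]' 40
python3 -m crank '[[0,0,0,0,-0.7],[0,0,0.1,0,-0.7],[0,0,0.2,0,-0.7],[0,0,0.2,0,-0.7],[0,0,0.1,0,-0.7],[0,0,0.05,0,-0.7],[0,0,0,0,-0.7],[0,0,0,0,-0.7]]'
python3 look.py g3 .43 -.061 .14
```

```text
clock: 13.68
tcp_pos: [0.4294, -0.0605, 0.0393]
orientation: [-0.0, 3.14, 0.001]
contact_force: [-2.4, 0.8, 10.2]
grip_width: 0.0392
gripper_force: 38.9
clock: 14.35
tcp_pos: [0.4286, -0.0605, 0.1686]
orientation: [-0.001, 3.14, 0.001]
contact_force: [-0.4, 0.8, -0.7]
grip_width: 0.0391
gripper_force: 40.6
top crop origin 267 249 scale 5
side crop origin 310 130 scale 5
```

View pics/g3.png

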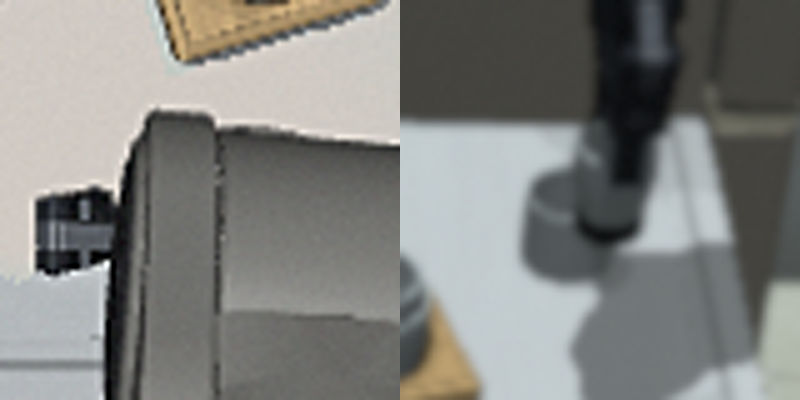

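```bash
python3 -m crank '[[0.1,-0.025,0,0,-0.7],[0.13,-0.035,0,0,-0.7],[0.13,-0.035,0,0,-0.7],[0.13,-0.035,-0.05,0,-0.7],[0.07,-0.022,-0.1,0,-0.7],[0,0,0,0,-0.7],[0,0,0,0,-0.7],[0,0,0,0,-0.7]]'
```

```text
clock: 15.12
tcp_pos: [0.5391, -0.0912, 0.1373]
orientation: [-0.001, -3.139, 0.0]
contact_force: [-0.2, -0.4, 0.9]
grip_width: 0.0391
gripper_force: 40.7
```

```bash
python3 -m crank '[[0.005,0,-0.08,0,-0.7],[0,0,-0.08,0,-0.7],[0,0,-0.06,0,-0.7],[0,0,0,0,-0.7],[0,0,0,0,-0.7]]'
python3 -m crank '[[0,0,-0.03,0,-0.7],[0,0,-0.02,0,-0.7],[0,0,0,0,-0.7],[0,0,0,0,-0.7]]'
```

```text
clock: 15.53
tcp_pos: [0.5408, -0.0909, 0.0943]
orientation: [0.0, -3.14, -0.0]
contact_force: [1.2, 0.0, -0.5]
grip_width: 0.0389
gripper_force: 40.6
clock: 15.87
tcp_pos: [0.5415, -0.0911, 0.0844]
orientation: [0.0, -3.142, -0.0]
contact_force: [-0.1, 0.1, 0.3]
grip_width: 0.039
gripper_force: 40.6
```

```bash
python3 -m crank '[[0,0,-0.02,0,-0.7],[0,0,-0.01,0,-0.7],[0,0,0,0,-0.7],[0,0,0,0,-0.7]]'
```

```text
clock: 16.2
tcp_pos: [0.5414, -0.0911, 0.0782]
orientation: [0.0, -3.141, -0.0]
contact_force: [-0.1, 0.4, 0.0]
grip_width: 0.0385
gripper_force: 40.6
```

```bash
python3 -m crank '[[0,0,0,0,-0.3],[0,0,0,0,0.5],[0,0,0,0,1],[0,0,0,0,1],[0,0,0,0,1],[0,0,0.1,0,1],[0,0,0.2,0,1],[0,0,0.2,0,1]]'
python3 -m crank '[[0,0.1,0,0,1],[-0.09,0.17,0,0,1],[-0.09,0.17,0,0,1],[-0.09,0.17,0,0,1],[-0.09,0.17,0,0,1],[-0.09,0.17,0,0,1],[-0.09,0.17,0,0,1],[-0.09,0.11,0,0,1]]'
python3 -m crank '[[0,0,0,0,1],[0,0,0,0,1],[0,0,0,0,1]]'
python3 look.py p4 .542 -.09 .06
python3 -c "
from h import *
print(plane('top',[(198.3,301.7)],.078))"
```

```text
clock: 16.87
tcp_pos: [0.5402, -0.0911, 0.1783]
orientation: [-0.0, -3.138, 0.001]
contact_force: [1.6, -0.2, 0.5]
grip_width: 0.0853
gripper_force: 0.0
clock: 17.53
tcp_pos: [0.4144, 0.1582, 0.1787]
orientation: [-0.005, 3.141, 0.002]
contact_force: [-0.1, 1.3, 0.6]
grip_width: 0.0858
gripper_force: 0.0
clock: 17.78
tcp_pos: [0.4159, 0.1544, 0.1785]
orientation: [0.0, 3.141, -0.0]
contact_force: [-0.2, -0.6, 0.4]
grip_width: 0.0852
gripper_force: 0.0
top crop origin 278 193 scale 5
side crop origin 263 148 scale 5
[[0.40137442 0.15905775 0.078     ]]
```

View pics/p4.png

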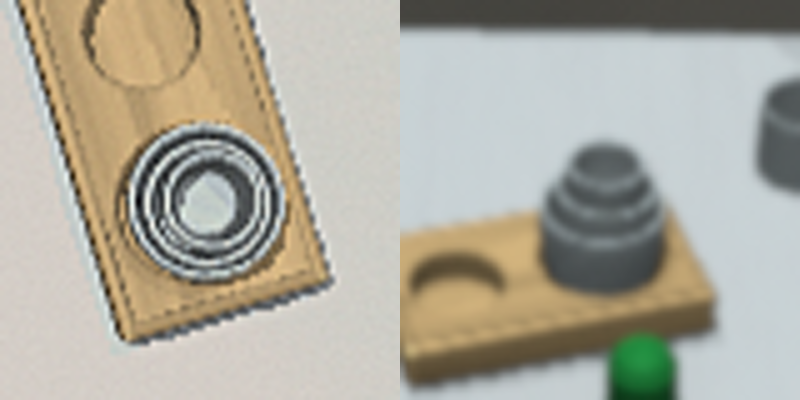

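All three cups are nested concentrically. Now the shaker.

```bash
python3 -m crank '[[-0.082,0.022,0,0,1],[0,0,-0.05,0,1],[0,0,-0.15,0,1],[0,0,-0.15,0,1],[0,0,-0.15,0,1],[0,0,-0.15,0,1],[0,0,-0.067,0,1],[0,0,0,0,1]]'
python3 look.py g4 .40 .159 .05
```

```text
clock: 18.55
tcp_pos: [0.398, 0.1571, 0.0323]
orientation: [-0.004, -3.137, 0.006]
contact_force: [-0.3, -1.4, 0.2]
grip_width: 0.0855
gripper_force: 0.0
top crop origin 160 261 scale 5
side crop origin 329 223 scale 5
```

View pics/g4.png

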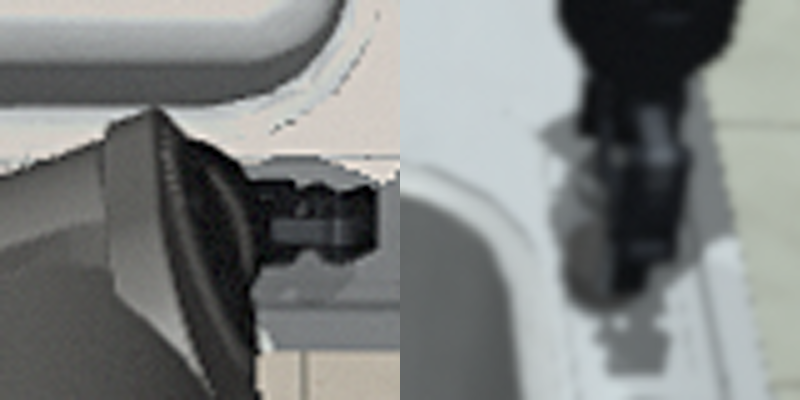

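```bash
python3 -m crank '[[0,0,0.01,0,1],[0,0,0,0,1]]'
python3 -m crank '[[0.005,0,0,0,1],[0,0,0,0,0],[0,0,0,0,-0.5],[0,0,0,0,-0.6],[0,0,0,0,-0.6],[0,0,0,0,-0.6],[0,0,0,0,-0.6],[0,0,0,0,-0.6]]' 35
python3 -m crank '[[0,0,0,0,-0.6],[0,0,0.1,0,-0.6],[0,0,0.2,0,-0.6],[0,0,0.2,0,-0.6],[0,0,0.1,0,-0.6],[0,0,0,0,-0.6],[0,0,0,0,-0.6]]'
python3 look.py g5 .40 .159 .14
```

```text
clock: 18.82
tcp_pos: [0.4004, 0.1595, 0.0383]
orientation: [0.001, 3.139, 0.002]
contact_force: [0.3, 0.3, 0.1]
grip_width: 0.0854
gripper_force: 0.0
clock: 19.48
tcp_pos: [0.4004, 0.1596, 0.0374]
orientation: [-0.0, 3.141, 0.001]
contact_force: [-1.3, -0.2, 7.3]
grip_width: 0.0372
gripper_force: 34.2
clock: 20.07
tcp_pos: [0.4005, 0.1597, 0.1576]
orientation: [-0.001, 3.14, 0.003]
contact_force: [-0.3, -0.9, -0.9]
grip_width: 0.0375
gripper_force: 35.4
top crop origin 153 265 scale 5
side crop origin 335 194 scale 5
```

View pics/g5.png

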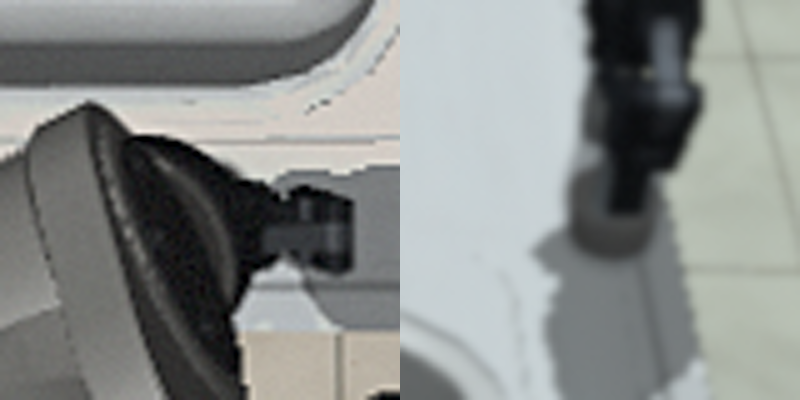

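```bash
python3 -c "
from h import *
print(plane('side',[(377.2,242)],.120),plane('side',[(274.5,206)],.03))"
python3 -m crank '[[0,0,0.15,0,-0.6],[0.1,-0.1,0.05,0,-0.6],[0.13,-0.14,0,0,-0.6],[0.13,-0.14,0,0,-0.6],[0.13,-0.14,0,0,-0.6],[0.13,-0.14,0,0,-0.6],[0.13,-0.14,0,0,-0.6],[0.13,-0.14,0,0,-0.6]]'
python3 -m crank '[[0.13,-0.13,0,0,-0.6],[0.06,-0.06,0,0,-0.6],[0,0,0,0,-0.6],[0,0,0,0,-0.6],[0,0,0,0,-0.6]]'
```

```text
[[0.39308465 0.16177879 0.12      ]] [[ 0.61498276 -0.05492591  0.03      ]]
clock: 20.83
tcp_pos: [0.576, -0.0302, 0.1944]
orientation: [0.0, -3.138, 0.001]
contact_force: [0.8, 0.9, -0.3]
grip_width: 0.0372
gripper_force: 35.4
clock: 21.25
tcp_pos: [0.6127, -0.0658, 0.1949]
orientation: [0.001, -3.138, -0.0]
contact_force: [0.1, 0.4, -2.0]
grip_width: 0.0373
gripper_force: 35.4
```

```bash
python3 -m crank '[[0.02,-0.008,-0.1,0,-0.6],[0,0,-0.15,0,-0.6],[0,0,-0.15,0,-0.6],[0,0,-0.05,0,-0.6],[0,0,0,0,-0.6],[0,0,0,0,-0.6],[0,0,0,0,-0.6]]'
cat > seg.py <<'E'
from h import *
im=r.grab_frame("side");cv2.imwrite("pics/seg_side.png",im);cv2.imwrite("pics/seg_top.png",r.grab_frame("top"))
g=cv2.cvtColor(im,6);hsv=cv2.cvtColor(im,40)
o=r.get_obs()["tcp_pos"];u,v=px("side",[[o[0],o[1],o[2]-.0374]])[0];print(o.round(4),"expected underside px",u,v)
u,v=int(u),int(v)
for y in range(v-26,v+16,2):print(y,u-18,' '.join(f"{a:3d}/{b:3d}" for a,b in zip(g[y,u-18:u+19:2],hsv[y,u-18:u+19:2,1])))
E
python3 seg.py
```

```text
clock: 21.83
tcp_pos: [0.6191, -0.0681, 0.1086]
orientation: [-0.001, 3.139, 0.0]
contact_force: [0.7, -0.5, 0.2]
grip_width: 0.0369
gripper_force: 35.4
[ 0.6194 -0.0682  0.1088] expected underside px 272.71508066740586 190.12455033026637
164 254 203/ 14 202/ 15 202/ 15 202/ 15 202/ 15 198/ 15 122/ 16  24/ 31  27/ 43  32/ 30  23/ 49  17/ 40  60/ 16 170/ 15 202/ 15 203/ 15 202/ 15 203/ 15 202/ 16
166 254 202/ 15 202/ 15 202/ 15 201/ 15 202/ 15 199/ 16 132/ 17  27/ 26  21/ 43  26/ 36  19/ 49  20/ 24  66/ 15 151/ 15 200/ 15 201/ 16 202/ 16 202/ 16 203/ 15
168 254 203/ 15 202/ 16 202/ 14 201/ 14 202/ 15 200/ 15 139/ 16  31/ 23  14/ 64  18/ 49  15/ 60  20/ 24  61/ 16 147/ 15 200/ 15 202/ 16 202/ 16 203/ 15 203/ 13
170 254 203/ 15 202/ 16 202/ 15 202/ 15 203/ 15 200/ 16 151/ 15  37/ 32  18/ 38  17/ 51  15/ 57  16/ 43  61/ 16 155/ 14 200/ 15 203/ 15 202/ 16 203/ 15 203/ 15
172 254 203/ 15 202/ 16 202/ 15 202/ 15 202/ 16 201/ 16 166/ 16  45/ 27  22/ 43  22/ 49  21/ 53  20/ 46  85/ 17 164/ 15 200/ 15 202/ 16 202/ 16 202/ 16 203/ 15
174 254 203/ 15 202/ 15 202/ 14 203/ 15 202/ 16 201/ 16 169/ 
[... 1798 characters left out ...]
/ 97  98/100  94/105  90/103  88/104  88/105  89/104  81/ 86
198 254 196/ 11 152/ 48 151/101 163/102 170/102 170/102 167/102 153/103 118/103  85/104  81/103  81/106  87/105  90/103  88/105  89/106  89/104  89/105  76/ 94
200 254 196/ 14 139/ 33 144/103 156/103 170/102 167/102 137/102  96/103  74/107  66/104  64/103  64/107  65/105  70/104  79/105  88/104  88/105  90/103  81/101
202 254 197/ 14 135/ 18 133/102 149/102 167/103 150/103  87/105  70/107  71/108  66/107  65/105  64/107  63/103  61/104  66/106  80/104  93/102 123/102 122/103
204 254 198/ 13 152/  5 114/ 96 148/102 163/103 135/103  75/103  99/105 109/103  84/105  83/104  85/104  78/105  71/103  64/103  87/106 113/104 141/103 143/104
```

```bash
python3 -m crank '[[-0.003,0.003,-0.1,0,-0.6],[0,0,-0.08,0,-0.6],[0,0,-0.04,0,-0.6],[0,0,0,0,-0.6],[0,0,0,0,-0.6]]'
python3 -m crank '[[0,0,-0.015,0,-0.6],[0,0,-0.01,0,-0.6],[0,0,0,0,-0.6],[0,0,0,0,-0.6]]'
```

```text
clock: 22.35
tcp_pos: [0.6179, -0.0678, 0.0636]
orientation: [0.0, 3.141, -0.0]
contact_force: [0.0, 0.1, -0.9]
grip_width: 0.0369
gripper_force: 35.4
clock: 22.68
tcp_pos: [0.6177, -0.0677, 0.0582]
orientation: [-0.0, 3.141, 0.0]
contact_force: [-0.4, -0.3, -0.8]
grip_width: 0.0368
gripper_force: 35.4
```

```bash
python3 -m crank '[[0,0,-0.02,0,-0.6],[0,0,-0.02,0,-0.6],[0,0,-0.008,0,-0.6],[0,0,0,0,-0.6],[0,0,0,0,-0.6]]'
```

```text
clock: 23.1
tcp_pos: [0.6174, -0.0677, 0.0481]
orientation: [0.0, -3.141, 0.0]
contact_force: [0.4, 0.9, -0.9]
grip_width: 0.037
gripper_force: 35.4
```

Seated to within about 1 mm with no contact on the way, so I'll release, retreat and check by numbers.

```bash
python3 -m crank '[[0,0,0,0,-0.3],[0,0,0,0,0.2],[0,0,0,0,1],[0,0,0,0,1],[0,0,0,0,1],[0,0,0,0,1]]'
python3 -m crank '[[0,0,0.1,0,1],[0,0,0.2,0,1],[0,0,0.2,0,1],[0,0,0.2,0,1],[-0.1,0.17,0,0,1],[-0.1,0.17,0,0,1],[-0.1,0.17,0,0,1],[-0.1,0.17,0,0,1]]'
python3 -m crank '[[0,0.2,0,0,1],[0,0.2,0,0,1],[0,0.2,0,0,1],[0,0,0,0,1],[0,0,0,0,1],[0,0,0,0,1]]'
python3 - <<'E'
from m import *
s=r.grab_frame("side");t=r.grab_frame("top");cv2.imwrite("pics/end_side.png",s);cv2.imwrite("pics/end_top.png",t)
a=cv2.imread("pics/p4_top.png");b=cv2.imread("pics/p4_side.png")
def diff(x,y,c,n):
    d=cv2.absdiff(x,y).max(2);k=np.zeros_like(d);u,v=c;k[v-40:v+40,u-28:u+28]=d[v-40:v+40,u-28:u+28]>25
    q=max(cv2.findContours(k,0,2)[0],key=cv2.contourArea);print(n,cv2.boundingRect(q),cv2.minAreaRect(q))
diff(t,a,(306,197),"top");diff(s,b,(274,190),"side")
for w in((.617,-.0675,.01),(.617,-.0675,.03),(.617,-.0675,.084),(.617,-.0675,.1)):print(px("top",[w]).round(1),px("side",[w]).round(1))
# stack unchanged?
print([cv2.absdiff(t,a)[225:245,310:328].mean(),cv2.absdiff(s,b)[175:205,292:318].mean()])
g=cv2.cvtColor(s,6)
for y in range(166,214,4):print(y,g[y,258:292:2])
E
```

```text
clock: 23.6
tcp_pos: [0.6176, -0.0677, 0.0484]
orientation: [-0.0, 3.141, 0.0]
contact_force: [-0.3, -0.2, -1.2]
grip_width: 0.0855
gripper_force: 0.0
clock: 24.27
tcp_pos: [0.5365, 0.0695, 0.1887]
orientation: [0.001, 3.141, 0.001]
contact_force: [0.5, 1.4, 1.0]
grip_width: 0.085
gripper_force: 0.0
clock: 24.77
tcp_pos: [0.5375, 0.1879, 0.1882]
orientation: [0.001, -3.141, 0.001]
contact_force: [0.4, -0.4, -1.1]
grip_width: 0.0854
gripper_force: 0.0
top (298, 188, 22, 23) ((307.4500427246094, 199.84999084472656), (22.135942459106445, 20.55480194091797), 71.56504821777344)
side (267, 181, 17, 31) ((275.1222229003906, 195.9438934326172), (30.162321090698242, 15.530599594116211), 87.1375961303711)
[[305.5 200.1]] [[273.9 208.6]]
[[306.1 199.1]] [[273.8 202.8]]
[[307.9 196.4]] [[273.6 186.4]]
[[308.5 195.6]] [[273.5 181.4]]
[np.float64(7.787037037037037), np.float64(61.36538461538461)]
166 [208 208 208 209 209 208 208 209 208 209 210 209 209 209 209 209 209]
170 [209 209 209 209 209 207 208 208 208 209 210 209 209 209 209 210 209]
174 [209 209 209 209 209 208 209 209 209 209 209 210 209 209 209 209 209]
178 [209 209 209 210 209 208 209 209 208 209 209 209 210 210 210 209 208]
182 [209 209 210 209 208 199 179 171 165 168 172 195 210 210 211 210 209]
186 [209 209 210 210 198 147 152 162 181 168 143 143 201 210 211 211 205]
190 [209 209 209 208 203 135 100 112 116 108  92 116 192 194 189 189 166]
194 [202 205 197 192 187 153 123 112 108 118 120 130 157 171 173 175 146]
198 [156 169 175 176 168 132 101  86  82  83  83  90 131 177 185 182 132]
202 [137 153 173 156  94  81  76  77  78  78  77  74  84 153 174 171 156]
206 [116 145 158 149 117 114  67  69  71  71  68  62  84 143 164 172 174]
210 [170 112 151 158 168 161 132 111 108 116 130 144 160 163 165 164 160]
```

The shaker is upright at the right height. The arm blocks the side view of the stack, so I'll move it aside and recheck.

```bash
python3 -m crank '[[-0.1,0.15,0.05,0,1],[-0.1,0.15,0.05,0,1],[-0.1,0.15,0.05,0,1],[-0.1,0.15,0.05,0,1],[-0.1,0.15,0,0,1],[-0.1,0.15,0,0,1],[-0.1,0.15,0,0,1],[0,0,0,0,1]]'
python3 -m crank '[[0,0,0,0,1],[0,0,0,0,1]]'
python3 - <<'E'
from h import *
s=r.grab_frame("side");t=r.grab_frame("top");a=cv2.imread("pics/p4_top.png");b=cv2.imread("pics/p4_side.png")
ds=cv2.absdiff(s,b).max(2);dt=cv2.absdiff(t,a).max(2)
print(ds[172:208,290:318].mean(),np.percentile(ds[172:208,290:318],[50,90,99]),dt[216:250,302:334].mean(),np.percentile(dt[216:250,302:334],[50,90,99]))
e=cv2.imread("pics/side0.png");f=cv2.imread("pics/top0.png")
for n,c in(("ring",(370,287)),("jar",(247,155)),("tea",(159,303)),("steel",(292,135)),("green",(254,241))):
    u,v=c;print(n,np.median(cv2.absdiff(t,f).max(2)[v-14:v+14,u-14:u+14]))
E
```

```text
clock: 25.53
tcp_pos: [0.3928, 0.4043, 0.2283]
orientation: [0.013, -3.139, -0.005]
contact_force: [-0.7, 1.1, -1.3]
grip_width: 0.0854
gripper_force: 0.0
clock: 25.7
tcp_pos: [0.3986, 0.3967, 0.2283]
orientation: [0.003, 3.141, -0.001]
contact_force: [-0.1, -0.3, -0.5]
grip_width: 0.0853
gripper_force: 0.0
3.828373015873016 [4. 6. 6.] 7.387867647058823 [ 7. 11. 13.]
ring 2.0
jar 3.0
tea 3.0
steel 3.0
green 3.0
```

The stack and the look-alikes haven't moved, so I'm handing in.

```bash
python3 -c "
from bench import r
print(r.hand_in())"
```

```text
the job is handed in; nothing more can be done
None
```

I handed the job in at about 26 s: the three cups are nested in the big well and the shaker stands upright in the small well, and the final images show the look-alikes where they started; the hand-in returned no verdict.

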